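# Take the wire spool off the pay-off stand and put it away

### The job

Change of wire on the pay-off stand: swing the guide arm a good quarter turn clear of the spindle, to whichever side you like, and leave it there. Then slide the spool straight up off the spindle without shifting the stand, and set it down gently, upright and flat on the floor of the empty compartment of the spool tray. Do not drop the spool, and leave the two reels in the tray and the other things on the bench where they are.

Things in the scene. Friction and masses are not known exactly. Their poses are not given: they have to be found in the camera images.
- stand: wire pay-off (dereeling) stand, loose on the bench, 2.2 kg. Origin: underside, exactly below the spindle axis; z up. Grey base plate from x -51 to +125, y -52 to +52, top at z 20 mm. Black rubber platen on it, 68 mm across, top at z 24. Steel spindle on the z axis, 14 mm diameter, coned tip, tip at z 82. Steel pole, 12 mm diameter, at x +95, y 0 (beside the spool), carrying the guide arm; the arm's hub and thumb nut on the pole are at most 24 mm across and end at z 177
- guide_arm (a joint): swing of the guide arm about the vertical pole, rad: 0 = arm straight over the spindle, positive = anticlockwise seen from above (the eyelet then goes to the stand's -y side), stops at -2.0 and +2.0. Moves at about 0.05 N m and stays where it is left. It starts within 0.25 of 0
- pole_pivot (a point): point on the pole's axis at the height of the guide arm's rod, 155 mm above the bench; its axes are the stand's
- guide_eye (a point): centre of the white eyelet at the free end of the guide arm, 95 mm from the pole's axis. The arm is a level round steel rod 8 mm thick (eyelet ring 32 mm across, 7 mm thick), centre line 155 mm above the bench, 73 mm above the spindle's tip; it can be pushed from the side or pinched from above. This point's x axis runs along the arm from the eyelet to the pole
- spool: the spool to put away: grey plastic reel tightly wound with copper-coloured wire, no loose end, about 0.28 kg. 44 mm high, two flanges 60 mm across and 5 mm thick, winding 51 mm across, bore 17 mm right through (1.5 mm play all round on the spindle). Origin: centre of the underside, z up the bore. It stands on the platen with its underside at z 24 mm of the stand and its top at z 68; the spindle's tip stands 14 mm above it
- tray: low plywood spool tray, fixed to the bench, 96 (x) by 258 mm (y), three compartments in a row along its y with centres at y -85, 0 and +85, each 88 (x) by 81 mm (y) inside. Origin: centre of the underside, z up. Floor top at z 4 mm, walls and dividers 4 mm thick with tops at z 14
- bay: not a thing but a point: the centre of the floor of the empty compartment, 4 mm above the bench; its axes are the tray's. Which of the three compartments is empty varies
- spool_b: another copper-wire spool, same size as the first (60 mm across, 44 mm high) but wound fuller, standing in a tray compartment; to be left. Origin: centre of the underside
- solder_reel: black reel of solder, 51 mm across, 56 mm high, standing in a tray compartment; to be left. Origin: centre of the underside
- screwdriver: black-handled screwdriver, about 170 mm long, lying between stand and tray; to be left
- tape_roll: roll of masking tape, 92 mm across, 19 mm high, lying on the bench beyond the screwdriver; to be left
- multimeter: black hand-held multimeter, 165 x 82 x 34 mm, lying beyond the stand and tray; to be left
- cable_pliers: black-handled cable pliers, about 190 mm long, lying beyond the stand and tray; to be left
There are look-alikes about, which are no part of the job. What is shaped like the stand but blue is not meant.

How it is judged:
By the outcome, as a careful person would: the job done as asked, in the order asked, and still so for the second after the job is handed in, with the robot touching nothing.
It also fails if it takes over 61 s, if anything falls off the work surface, if the arm or the gripper's body presses on something with over 40 N, if the wrist force passes 120 N, or if a joint passes its speed limit or range.

### The arm

A 6-joint arm with a two-finger parallel gripper is mounted at the origin on the work surface. World frame = base frame: x ahead of the robot, y to its left, z up, the work surface at z = 0. Lengths are in m, angles in degrees, forces in N, time in s.
With the tool pointing down it reaches from about 0.275 to 0.875 m from the base axis. Payload 12.5 kg.
Tool frame: the origin (TCP) lies at the very end of the fingers, on their centre line; the grasp point (between the pads) lies 19 mm behind it; z points along the fingers, y is the line along which they close (so a half turn about z gives the same grasp; the last joint's range is limited). The gripper opens to 85 mm and grips with 20 to 120 N. Pads are 22 mm wide; open, the fingers measure 114 mm over their backs; the gripper's body (76 mm by 85 mm) begins 54 mm behind the grasp point. The pads swing forward as they close: fully open they stand 13 mm farther back than shut.
Start: joints at [-69.993, 20.094, 94.641, -0, 65.266, -4.847], TCP at [0.231, -0.499, 0.198] pointing down, gripper open.
Joint ranges: [-157.81, 157.81], [-45, 120.19], [0.68, 151.7], [-89.99, 269.99], [4.06, 180], [-164.3, 164.3]. Speed limits (degrees/s): [127.2, 127.2, 159.86, 180, 180, 180].

### API

Orientations are given as a 3x3 rotation matrix whose columns are the frame's x, y, z axes.
In Python, from rig import bot gives the robot as it stands. The module is installed in compiled form; this text tells all that it offers.
- The arm moves only by the shell command python3 -m handwheel 'ROWS' [OPENING] [FORCE]. ROWS is JSON, a list of rows, each an object with "translation": the shift along the tool's x, y, z in m, a list of three; "rot": the turn, a rotation vector about the tool's x, y, z in rad, a list of three. A call has 1 to 5 rows; each row is the pose to reach, as a shift and turn from the pose commanded when the call began, along the tool's axes at that moment; what a row does not reach only later rows make up. A row lasts 1/10 s, in which the tool goes at most 50 mm and 8.59 degrees, less where a joint would pass 70% of its speed; a pose out of reach is approached as far as the arm can. A call with a gripper value outside its range is refused whole. OPENING is the opening in per cent of the stroke, from 0 (shut) to 100 (fully open), set as the call begins (- or left out, the last holds). The fingers move at their own pace and stop on an object; FORCE is the grip in N (left out, the last holds). Time passes only in rows, so rows that repeat a pose let the fingers close. It gives the time, the measured TCP pose, the force, the opening and the grip force at its end, in the units of the state.
- bot.observe(): the state, without advancing time (a new reading comes with each control period).
- bot.camera(name): name is "scene" or "top" or "wrist"; returns the picture (400x640x3 uint8, red, green, blue); there is no depth.
- bot.camera_info(name): a dict with "intrinsics" (3x3 intrinsics, pixels), "k1" (the pictures are not rectified: a ray, as slopes to the right and down, at radius r is drawn at 1 + k1 r^2 times it, then the intrinsics apply), "view" (4x4, takes a point from world to camera coordinates). Camera axes: x right, y up, looking along -z (the intrinsics and any distortion apply to the point x, -y, -z); pixel columns grow to the right and rows downward; lengths in m; the calibration is good to about 2 mm. A picture is of the moment at which its call begins: read the wrist's pose just before it. camera_info takes no time and is no camera call; for the wrist camera it gives the pose at the moment of the call.
- bot.close_job(): hands the job in; it is judged then, once.
Trained networks look in the newest picture that a camera, given by its name, has taken for a name from the list of things; names that differ only in an ending like _2 or _b are one class to them, and where a whole thing is asked for, a point or a joint stands for the part that bears it (a point fixed in the world has none). Each returns a list of dicts, best first, with "confidence" (0 to 1); they miss things now and then, are a little off and sometimes report something else, mostly with a low value. They report only what shows in the picture. A call takes as long as a camera call. They do not tell look-alikes from the thing itself.
- bot.search_frame(camera, query): "position" ([x, y, z] in m, in world coordinates, good to about 4 mm: the middle of the surface that is visible of it).
- bot.trace(camera, query): "pixels" (400x640 bool, what is visible of it).
- bot.pinpoint(camera, query): "position" ([x, y, z] in m, in world coordinates, good to about 4 mm: a listed point, or the origin of a listed thing).
The state is a dict: "time": time; "qpos": joint angles; "joint_velocities": joint speeds; "tau": joint torques, N m; "position": TCP position; "tool_rot": TCP orientation; "ft_force": force on the tool from outside, world axes, zero at the start; "ft_torque": the same for the moment, N m; "grip_width": opening from 0.0 (shut) to 1.0 (fully open); "finger_force": force on a finger pad.
Only numpy, scipy, OpenCV 4.12 (cv2) and the standard library are available. Lean on these libraries where they do the work, as an engineer would, in place of code of your own. Each camera call takes 0.05 s, during which the arm holds its last target. There are 200 camera calls.

## Working session

There is one attempt and no reset: what is moved stays moved. The work goes in short steps, Python scripts to look and compute and a shell command to move; the robot and the scene stay as the last step left them, time stands still between calls to the robot, and variables do not carry over. Pictures are saved under pics/ and viewed, at most 10 in all, crops included, and the job is handed in when it is done.

```bash
mkdir -p pics; cat > h.py <<'E'
from rig import bot
import numpy as np, cv2
def save(cam,name):
    im=bot.camera(cam); cv2.imwrite('pics/'+name,im[:,:,::-1]); return im
def proj(cam,p):
    ci=bot.camera_info(cam); c=np.array(ci['view'])@np.r_[p,1]
    s=np.array([c[0],-c[1]])/-c[2]; s=s*(1+ci['k1']*(s@s))
    return (np.array(ci['intrinsics'])@np.r_[s,1])[:2]
E
python3 - <<'E'
from h import *
np.set_printoptions(precision=4,suppress=True)
for c in ['top','scene']:
    save(c,c+'0.png')
    for q in ['stand','pole_pivot','guide_eye','spool','tray','bay','solder_reel']:
        for d in bot.pinpoint(c,q)[:3]:
            print(c,q,round(d['confidence'],2),np.array(d['position']),proj(c,d['position']).round())
s=bot.observe();print(s['time'],s['position'],np.array(s['tool_rot']))
E
```

```text
top stand 0.67 [ 0.5012 -0.229   0.0009] [380. 218.]
top stand 0.63 [ 0.33   -0.3571 -0.0013] [425. 278.]
top pole_pivot 0.78 [ 0.5911 -0.2565  0.154 ] [401. 177.]
top pole_pivot 0.76 [ 0.2409 -0.3277  0.1554] [434. 321.]
top pole_pivot 0.72 [ 0.4962 -0.2287  0.0256] [381. 219.]
top guide_eye 0.8 [ 0.3264 -0.3547  0.1576] [444. 285.]
top guide_eye 0.75 [ 0.4994 -0.241   0.1544] [396. 214.]
top spool 0.74 [0.4734 0.2595 0.005 ] [208. 226.]
top spool 0.6 [ 0.4958 -0.2267  0.0245] [380. 219.]
top tray 0.69 [ 0.4994  0.1833 -0.001 ] [236. 217.]
top solder_reel 0.74 [0.4979 0.184  0.0052] [235. 218.]
scene stand 0.93 [ 0.4989 -0.2314 -0.0007] [268. 180.]
scene stand 0.67 [ 0.3271 -0.3583 -0.0041] [282. 133.]
scene pole_pivot 0.96 [ 0.5937 -0.2544  0.1579] [231. 153.]
scene pole_pivot 0.68 [ 0.4718  0.005  -0.0004] [333. 221.]
scene pole_pivot 0.57 [ 0.2344 -0.329   0.1562] [309.  83.]
scene guide_eye 0.68 [ 0.3276 -0.3571  0.1529] [280.  93.]
scene guide_eye 0.5 [ 0.4967 -0.2457  0.159 ] [261. 137.]
scene spool 0.74 [ 0.4967 -0.2327  0.025 ] [267. 174.]
scene tray 0.65 [ 0.5032  0.1793 -0.0004] [374. 266.]
scene solder_reel 0.66 [0.4983 0.1817 0.008 ] [376. 264.]
scene solder_reel 0.29 [ 0.5024 -0.231   0.0002] [267. 181.]
0.8 [ 0.2312 -0.4991  0.1985] [[ 0.9074  0.4203  0.    ]
 [ 0.4203 -0.9074 -0.    ]
 [-0.      0.     -1.    ]]
```

View pics/top0.png

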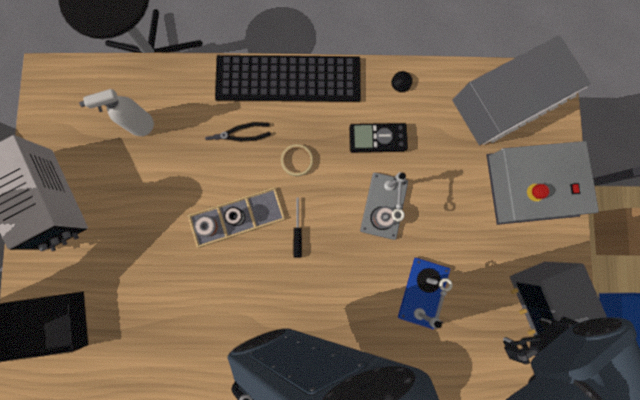

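View pics/scene0.png

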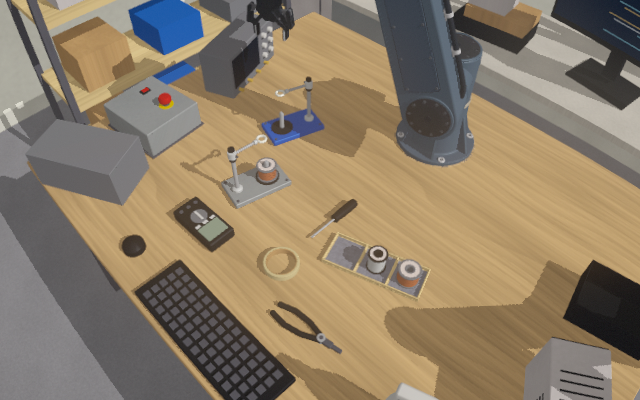

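Candidates for the stand: the grey one at top (385,205) / scene (258,180), carrying a copper spool, and the blue one at top (425,290), with no spool. The grey one fits the description, because blue is excluded. The empty compartment is the one nearest the stand, at top (264,207). I'll confirm both in one crop.

```bash
python3 - <<'E'
from h import *
np.set_printoptions(precision=4,suppress=True)
im=cv2.imread('pics/top0.png')[165:340,185:465]
cv2.imwrite('pics/crop.png',cv2.resize(im,None,fx=2.8,fy=2.8,interpolation=cv2.INTER_CUBIC))
for c in ['top','scene']:
    bot.camera(c)
    for q in ['bay','spool_b','tape_roll','screwdriver','stand','guide_eye','pole_pivot','tray']:
        for d in bot.pinpoint(c,q)[:2]:
            print(c,q,round(d['confidence'],2),np.array(d['position']))
    for d in bot.trace(c,'tray')[:1]:
        m=d['pixels'].astype(np.uint8); r=cv2.minAreaRect(cv2.findNonZero(m)); print(cv2.boxPoints(r))
E
```

```text
top spool_b 0.73 [0.5033 0.1836 0.0001]
top spool_b 0.65 [0.4703 0.2587 0.0029]
top tape_roll 0.63 [ 0.6669  0.0097 -0.0049]
top screwdriver 0.86 [ 0.467   0.0105 -0.0025]
top stand 0.67 [ 0.501  -0.2298  0.0009]
top stand 0.62 [ 0.3297 -0.3537 -0.0016]
top guide_eye 0.85 [ 0.4984 -0.2435  0.1548]
top guide_eye 0.61 [ 0.3282 -0.3562  0.1577]
top pole_pivot 0.77 [ 0.5926 -0.2523  0.1531]
top pole_pivot 0.59 [ 0.2395 -0.3254  0.1524]
top tray 0.84 [0.5008 0.1833 0.0006]
[[186.7611 214.8909]
 [273.8248 186.3231]
 [284.4243 218.6264]
 [197.3606 247.1942]]
scene bay 0.36 [ 0.4994 -0.2302  0.0281]
scene spool_b 0.79 [ 0.5006 -0.2302  0.0259]
scene spool_b 0.77 [0.4767 0.264  0.0058]
scene tape_roll 0.83 [ 0.6637  0.0125 -0.0024]
scene screwdriver 0.68 [0.4713 0.0062 0.0011]
scene stand 0.61 [ 0.502  -0.2315 -0.0013]
scene stand 0.58 [ 0.3277 -0.3587 -0.0063]
scene guide_eye 0.62 [ 0.3284 -0.3571  0.1542]
scene guide_eye 0.58 [ 0.4973 -0.2446  0.1558]
scene pole_pivot 0.73 [ 0.4999 -0.2322  0.0245]
scene pole_pivot 0.62 [ 0.2348 -0.3245  0.1536]
scene tray 0.57 [ 0.5009  0.1799 -0.001 ]
[[320.1039 262.6672]
 [334.0847 228.2531]
 [431.8282 267.9615]
 [417.8475 302.3755]]
```

View pics/crop.png

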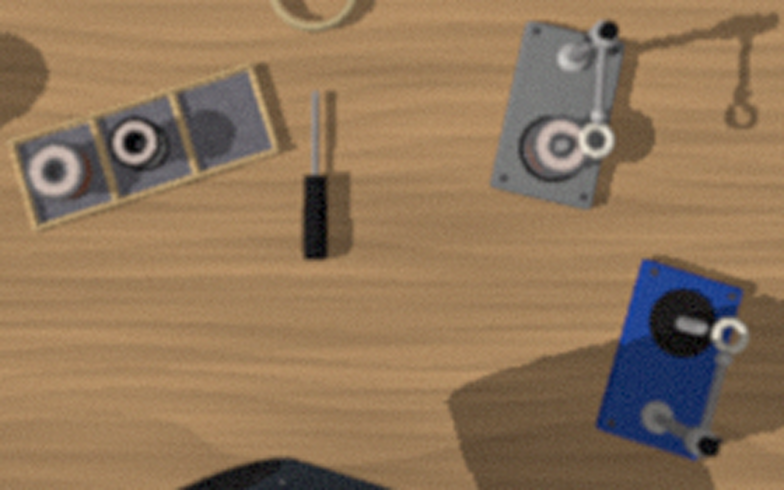

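The crop confirms it. The grey stand is at crop (555,115), with its spool's bore at (560,147) and its eyelet at (596,140). The blue one at (680,350) has no spool. The empty compartment is at crop (225,125), beside the solder reel. I'll start by moving up and over with the fingers shut, turning the tool on the way.

```bash
cat >> h.py <<'E'
def to(*targets, yaw=None):
    "print tool-frame shifts from present pose to world targets"
    s=bot.observe();R=np.array(s['tool_rot']);p=np.array(s['position'])
    print('t',round(s['time'],2),'p',p.round(4),'yaw_y',np.degrees(np.arctan2(R[1,1],R[0,1])).round(1),'F',np.round(s['ft_force'],1),'w',s['grip_width'],s['finger_force'])
    for t in targets: print(np.round(t,3),(R.T@(np.array(t)-p)).round(4))
    if yaw is not None: print('rotz',round(-np.radians(yaw-np.degrees(np.arctan2(R[1,1],R[0,1]))),3))
E
python3 -m handwheel '[{"translation":[0,0,-0.045],"rot":[0,0,-0.14]},{"translation":[0.043,-0.013,-0.05],"rot":[0,0,-0.28]},{"translation":[0.086,-0.027,-0.05],"rot":[0,0,-0.42]},{"translation":[0.129,-0.04,-0.05],"rot":[0,0,-0.56]},{"translation":[0.172,-0.053,-0.05],"rot":[0,0,-0.70]}]' 0 40
python3 -c "
from h import *
to((.551,-.2105,.245),yaw=18)"
```

```text
time: 2.3
position: [0.366, -0.3774, 0.2487]
tool_rot: [[0.418, 0.908, 0.0], [0.908, -0.418, -0.0], [-0.0, 0.0, -1.0]]
ft_force: [-0.1, -1.0, -0.4]
grip_width: 0.149
finger_force: 0.0
t 2.3 p [ 0.366  -0.3774  0.2487] yaw_y -24.7 F [-0.1 -1.  -0.4] w 0.14937565855383758 0.0
[ 0.551 -0.21   0.245] [0.2289 0.0982 0.0037]
rotz -0.746
```

```bash
python3 -m handwheel '[{"translation":[0.045,0.019,0],"rot":[0,0,-0.15]},{"translation":[0.09,0.038,0],"rot":[0,0,-0.30]},{"translation":[0.135,0.058,0],"rot":[0,0,-0.45]},{"translation":[0.18,0.077,0],"rot":[0,0,-0.60]},{"translation":[0.225,0.097,0],"rot":[0,0,-0.745]}]' 0 40
python3 - <<'E'
from h import *
to((.551,-.2105,.140))
save('wrist','w1.png')
np.set_printoptions(precision=4,suppress=True)
for q in ['pole_pivot','guide_eye','spool','stand']:
    for d in bot.pinpoint('wrist',q)[:2]: print(q,round(d['confidence'],2),np.array(d['position']))
E
```

```text
time: 2.8
position: [0.5494, -0.2142, 0.2487]
tool_rot: [[-0.309, 0.951, 0.0], [0.951, 0.309, -0.0], [-0.0, 0.0, -1.0]]
ft_force: [-0.4, -2.0, -0.1]
grip_width: 0.005
finger_force: 0.0
t 2.8 p [ 0.5494 -0.2142  0.2487] yaw_y 18.0 F [-0.4 -2.  -0.1] w 0.004948849865140132 0.0
[ 0.551 -0.21   0.14 ] [0.0031 0.0027 0.1087]
pole_pivot 0.72 [ 0.592  -0.2512  0.1513]
guide_eye 0.63 [ 0.3262 -0.3578  0.1568]
guide_eye 0.58 [ 0.5034 -0.2464  0.1536]
spool 0.75 [ 0.4975 -0.2323  0.0251]
stand 0.8 [ 0.3286 -0.3611  0.0021]
stand 0.59 [ 0.4971 -0.2332  0.0042]
```

View pics/w1.png

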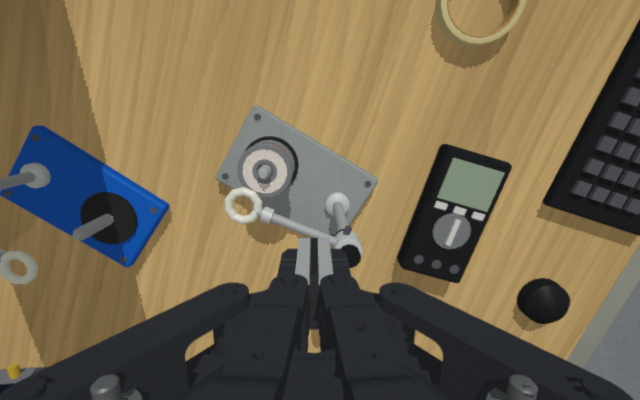

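The view shows the grey stand at (300,165), its eyelet at (243,205) and its pole top at (345,245). The shut fingers are on the +y side of the rod. I'll descend, then sweep anticlockwise round the pole.

```bash
python3 -m handwheel '[{"translation":[0.005,0.001,0.04],"rot":[0,0,0]},{"translation":[0.006,0.001,0.08],"rot":[0,0,0]},{"translation":[0.006,0.001,0.109],"rot":[0,0,0]},{"translation":[0.006,0.001,0.109],"rot":[0,0,0]}]'
python3 - <<'E'
from h import *
A=np.radians(np.arange(140,246,15).tolist()+[243])
to(*[(.592+.06*np.cos(a),-.2535+.06*np.sin(a),.14) for a in A])
E
```

```text
time: 3.45
position: [0.5444, -0.2101, 0.1362]
tool_rot: [[-0.3, 0.954, -0.006], [0.954, 0.3, 0.003], [0.004, -0.005, -1.0]]
ft_force: [0.2, -0.4, -0.5]
grip_width: -0.0
finger_force: 0.0
t 3.45 p [ 0.5444 -0.2101  0.1362] yaw_y 17.5 F [ 0.2 -0.4 -0.5] w -0.00036144783752139917 0.0
[ 0.546 -0.215  0.14 ] [-0.0051  0.0001 -0.0038]
[ 0.538 -0.228  0.14 ] [-0.0152 -0.0119 -0.0038]
[ 0.533 -0.243  0.14 ] [-0.028  -0.0208 -0.0038]
[ 0.532 -0.259  0.14 ] [-0.0427 -0.0262 -0.0039]
[ 0.536 -0.274  0.14 ] [-0.0583 -0.0276 -0.0039]
[ 0.543 -0.288  0.14 ] [-0.0737 -0.0248 -0.004 ]
[ 0.553 -0.299  0.14 ] [-0.0879 -0.0182 -0.0041]
[ 0.567 -0.308  0.14 ] [-0.0999 -0.0081 -0.0042]
[ 0.565 -0.307  0.14 ] [-0.0985 -0.0097 -0.0042]
```

```bash
python3 -m handwheel '[{"translation":[-0.015,-0.012,-0.001],"rot":[0,0,0]},{"translation":[-0.028,-0.021,-0.001],"rot":[0,0,0]},{"translation":[-0.043,-0.026,-0.001],"rot":[0,0,0]},{"translation":[-0.058,-0.028,-0.001],"rot":[0,0,0]},{"translation":[-0.074,-0.025,-0.001],"rot":[0,0,0]}]'
python3 - <<'E'
from h import *
A=np.radians([230,243])
to(*[(.592+.06*np.cos(a),-.2535+.06*np.sin(a),.14) for a in A])
np.set_printoptions(precision=4,suppress=True)
for c in ['top','scene']:
  bot.camera(c)
  for d in bot.pinpoint(c,'guide_eye')[:2]: print(c,round(d['confidence'],2),np.array(d['position']))
E
```

```text
time: 3.95
position: [0.5459, -0.2897, 0.1412]
tool_rot: [[-0.302, 0.953, 0.001], [0.953, 0.302, -0.0], [-0.001, 0.0, -1.0]]
ft_force: [-0.4, -0.3, -0.2]
grip_width: -0.001
finger_force: 0.0
t 3.95 p [ 0.5459 -0.2897  0.1412] yaw_y 17.6 F [-0.4 -0.3 -0.2] w -0.0014589357752488486 0.0
[ 0.553 -0.299  0.14 ] [-0.0116  0.0042  0.0012]
[ 0.565 -0.307  0.14 ] [-0.0222  0.0128  0.0012]
top 0.79 [ 0.4963 -0.2435  0.153 ]
scene 0.79 [ 0.4954 -0.2447  0.1587]
scene 0.48 [ 0.3251 -0.3548  0.1552]
```

```bash
python3 - <<'E'
from h import *
a=save('scene','s2.png')[90:220,180:340]; b=bot.camera('wrist')[100:400,140:500]
a=cv2.resize(a,(431,350),interpolation=cv2.INTER_CUBIC); b=cv2.resize(b,(360,300)); b=cv2.copyMakeBorder(b,0,50,0,0,cv2.BORDER_CONSTANT)
cv2.imwrite('pics/m2.png',np.hstack([a,b])[:,:,::-1])
to()
E
```

```text
t 4.25 p [ 0.5457 -0.2875  0.1405] yaw_y 17.7 F [ 0.7 -0.1  0.9] w 0.000407764341364144 0.0
```

View pics/m2.png

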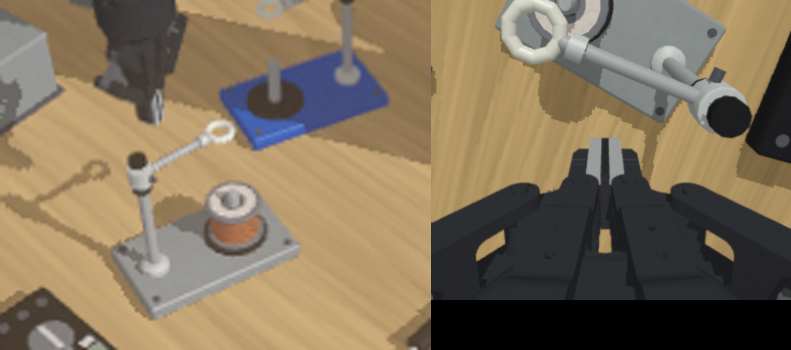

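```bash
python3 - <<'E'
from h import *
to()
s=bot.observe();p=np.array(s['position'])
for c in ['scene','wrist','top']:
  print(c,'tcp',proj(c,p).round(1),'pole',proj(c,(.592,-.2535,.155)).round(1),'eye',proj(c,(.498,-.2445,.155)).round(1), 'stand',proj(c,(.5,-.231,0.082)).round(1))
v=np.array(bot.camera_info('wrist')['view']); print((-v[:3,:3].T@v[:3,3]).round(3), v[:3,:3].round(2))
E
```

```text
t 4.25 p [ 0.5457 -0.2875  0.1405] yaw_y 17.7 F [ 0.7 -0.1  0.9] w 0.000407764341364144 0.0
scene tcp [237.7 143. ] pole [231.5 153.7] eye [261.  138.2] stand [265.6 160.3]
wrist tcp [313.5 231.7] pole [422.6 207.6] eye [244.5 131.9] stand [274.1 105.4]
top tcp [412.7 196.1] pole [400.3 177. ] eye [397.5 214.3] stand [386.  215.9]
[ 0.526 -0.224  0.316] [[ 0.95  0.3  -0.  ]
 [-0.29  0.92 -0.26]
 [-0.08  0.25  0.96]]
```

```bash
python3 - <<'E'
from h import *
p=np.array(bot.observe()['position'])
for dz in [0,.01,.02,.03,.04]:
  print(dz,[proj(c,p+[0,0,dz]).round(1) for c in ['scene','wrist']])
a=cv2.imread('pics/s2.png')[115:150,215:265]
b=bot.camera('wrist')[215:265,285:345,::-1]
a=cv2.resize(a,(500,350),interpolation=cv2.INTER_NEAREST);b=cv2.resize(b,(420,350),interpolation=cv2.INTER_NEAREST)
cv2.imwrite('pics/tip.png',cv2.resize(np.hstack([a,b]),(790,300)))
E
```

```text
0 [array([237.7, 143. ]), array([313.5, 231.7])]
0.01 [array([237.3, 140.2]), array([313.4, 238.5])]
0.02 [array([236.9, 137.5]), array([313.4, 246.1])]
0.03 [array([236.5, 134.7]), array([313.4, 254.6])]
0.04 [array([236.1, 131.9]), array([313.4, 264.3])]
```

View pics/tip.png

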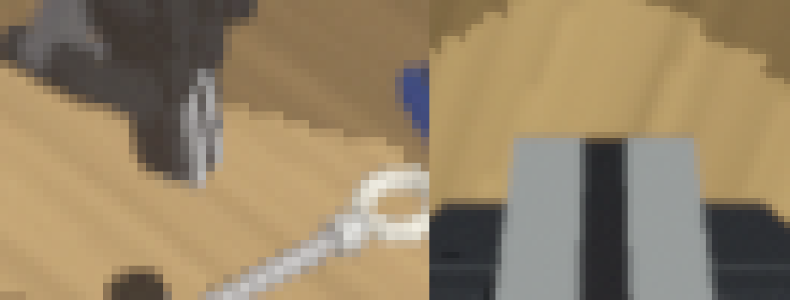

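```bash
python3 - <<'E'
from h import *
s=bot.observe();p=np.array(s['position']);R=np.array(s['tool_rot'])
for dx in [-.011,0,.011]:
  for b in [0,.01,.02,.03]:
    print(dx,b,[proj('wrist',p+R@[dx,y,-b]).round(1) for y in (-.01,.01)], proj('scene',p+R@[dx,0,-b]).round(1))
E
```

```text
-0.011 0 [array([295.7, 250. ]), array([331.2, 250. ])] [234.4 141.7]
-0.011 0.01 [array([294.7, 257.7]), array([332.1, 257.7])] [234. 139.]
-0.011 0.02 [array([293.7, 266.3]), array([333.2, 266.3])] [233.5 136.2]
-0.011 0.03 [array([292.5, 275.9]), array([334.3, 275.9])] [233.1 133.4]
0 0 [array([295.4, 231.7]), array([331.5, 231.7])] [237.8 143. ]
0 0.01 [array([294.4, 238.5]), array([332.4, 238.5])] [237.4 140.2]
0 0.02 [array([293.3, 246.1]), array([333.5, 246.1])] [236.9 137.5]
0 0.03 [array([292.1, 254.6]), array([334.7, 254.7])] [236.5 134.7]
0.011 0 [array([295.2, 212.8]), array([331.8, 212.8])] [241.1 144.2]
0.011 0.01 [array([294.1, 218.7]), array([332.7, 218.7])] [240.8 141.5]
0.011 0.02 [array([293. , 225.3]), array([333.9, 225.3])] [240.4 138.8]
0.011 0.03 [array([291.7, 232.6]), array([335.1, 232.7])] [240. 136.]
```

The eyelet at (218,132) has not moved. The rod was passed over, because the fingertips sit about 25 mm short of the reported TCP (scene tip pixel 238,137). I'll go back over the rod and repeat about 25 mm lower.

```bash
python3 -c "
from h import *
to((.546,-.2105,.165))"
python3 -m handwheel '[{"translation":[0,0,-0.025],"rot":[0,0,0]},{"translation":[0.037,0.012,-0.025],"rot":[0,0,0]},{"translation":[0.074,0.024,-0.025],"rot":[0,0,0]},{"translation":[0.078,0.024,0.0],"rot":[0,0,0]},{"translation":[0.078,0.024,0.025],"rot":[0,0,0]}]'
python3 - <<'E'
from h import *
A=np.radians([140,155,170,185,200,215,230,243])
to(*[(.592+.06*np.cos(a),-.2535+.06*np.sin(a),.115) for a in A])
E
```

```text
t 4.3 p [ 0.5457 -0.2874  0.1406] yaw_y 17.7 F [-0.1  0.5 -0.1] w -0.0026928423296649203 0.0
[ 0.546 -0.21   0.165] [ 0.0732  0.0236 -0.0244]
time: 4.8
position: [0.5454, -0.2047, 0.1158]
tool_rot: [[-0.305, 0.952, 0.002], [0.952, 0.305, -0.001], [-0.001, 0.001, -1.0]]
ft_force: [0.6, -0.1, 0.4]
grip_width: -0.002
finger_force: 0.0
t 4.8 p [ 0.5454 -0.2047  0.1158] yaw_y 17.8 F [ 0.6 -0.1  0.4] w -0.0015880406812316188 0.0
[ 0.546 -0.215  0.115] [-0.01   -0.0026  0.0008]
[ 0.538 -0.228  0.115] [-0.02   -0.0146  0.0008]
[ 0.533 -0.243  0.115] [-0.0328 -0.0236  0.0008]
[ 0.532 -0.259  0.115] [-0.0475 -0.0291  0.0008]
[ 0.536 -0.274  0.115] [-0.0631 -0.0305  0.0009]
[ 0.543 -0.288  0.115] [-0.0785 -0.0279  0.0009]
[ 0.553 -0.299  0.115] [-0.0927 -0.0213  0.0009]
[ 0.565 -0.307  0.115] [-0.1033 -0.0128  0.0009]
```

```bash
python3 -m handwheel '[{"translation":[-0.02,-0.015,0],"rot":[0,0,0]},{"translation":[-0.033,-0.024,0],"rot":[0,0,0]},{"translation":[-0.047,-0.029,0],"rot":[0,0,0]},{"translation":[-0.063,-0.031,0],"rot":[0,0,0]},{"translation":[-0.078,-0.028,0],"rot":[0,0,0]}]'
python3 - <<'E'
from h import *
A=np.radians([230,243])
to(*[(.592+.06*np.cos(a),-.2535+.06*np.sin(a),.115) for a in A])
np.set_printoptions(precision=4,suppress=True)
for c in ['top','scene']:
  bot.camera(c)
  for q in ['guide_eye','stand']:
   for d in bot.pinpoint(c,q)[:2]: print(c,q,round(d['confidence'],2),np.array(d['position']))
E
```

```text
time: 5.3
position: [0.5423, -0.2906, 0.1161]
tool_rot: [[-0.303, 0.953, 0.001], [0.953, 0.303, -0.0], [-0.0, 0.0, -1.0]]
ft_force: [1.0, 2.3, -0.1]
grip_width: 0.001
finger_force: 0.8
t 5.3 p [ 0.5423 -0.2906  0.1161] yaw_y 17.6 F [ 1.   2.3 -0.1] w 0.0007445544069895222 0.7653848198242486
[ 0.553 -0.299  0.115] [-0.0119  0.0079  0.0011]
[ 0.565 -0.307  0.115] [-0.0224  0.0165  0.0011]
top stand 0.75 [ 0.4988 -0.2312  0.002 ]
scene guide_eye 0.48 [ 0.3274 -0.3552  0.1559]
scene guide_eye 0.43 [ 0.5369 -0.3259  0.1563]
scene stand 0.74 [ 0.5029 -0.2314 -0.0002]
scene stand 0.66 [ 0.3287 -0.3574 -0.0067]
```

```bash
python3 -m handwheel '[{"translation":[-0.012,0.008,0],"rot":[0,0,0]},{"translation":[-0.025,0.019,0],"rot":[0,0,0]},{"translation":[-0.025,0.019,0],"rot":[0,0,0]}]'
python3 - <<'E'
from h import *
to()
np.set_printoptions(precision=4,suppress=True)
for c in ['top','scene']:
  bot.camera(c)
  for d in bot.pinpoint(c,'guide_eye')[:2]:
    e=np.array(d['position']); print(c,round(d['confidence'],2),e,np.degrees(np.arctan2(e[1]+.2535,e[0]-.592))%360-165)
E
```

```text
time: 5.9
position: [0.5686, -0.3074, 0.1156]
tool_rot: [[-0.304, 0.953, 0.001], [0.953, 0.304, -0.0], [-0.001, 0.001, -1.0]]
ft_force: [-0.4, 0.8, 0.4]
grip_width: 0.003
finger_force: 0.0
t 5.9 p [ 0.5686 -0.3074  0.1156] yaw_y 17.7 F [-0.4  0.8  0.4] w 0.002820952580656385 0.0
scene 0.74 [ 0.5845 -0.3458  0.1525] 100.3545361462418
scene 0.55 [ 0.3289 -0.3577  0.1542] 36.60590000600422
```

The arm is at about +100°. I'll back off, rise, open and go above the spool.

```bash
python3 -m handwheel '[{"translation":[-0.0,-0.04,0],"rot":[0,0,0]},{"translation":[0.0,-0.042,-0.045],"rot":[0,0,0]},{"translation":[0.0,-0.042,-0.085],"rot":[0,0,0]},{"translation":[0.047,-0.042,-0.085],"rot":[0,0,0]},{"translation":[0.094,-0.042,-0.085],"rot":[0,0,0]}]' 100 40
python3 -m handwheel '[{"translation":[0,0,0],"rot":[0,0,0]},{"translation":[0,0,0],"rot":[0,0,0]},{"translation":[0,0,0],"rot":[0,0,0]}]'
python3 - <<'E'
from h import *
np.set_printoptions(precision=4,suppress=True)
to((.5,-.231,.12))
w=save('wrist','w3.png'); 
s=bot.observe();p=np.array(s['position']);R=np.array(s['tool_rot'])
for q in ['spool','stand','guide_eye','pole_pivot']:
    for d in bot.pinpoint('wrist',q)[:2]: print(q,round(d['confidence'],2),np.array(d['position']),proj('wrist',d['position']).round())
sc=save('scene','s3.png')
for d in bot.pinpoint('scene','spool')[:2]+bot.pinpoint('scene','guide_eye')[:1]: print('scene',round(d['confidence'],2),np.array(d['position']))
a=cv2.resize(sc[85:205,180:320],(408,350),interpolation=cv2.INTER_CUBIC);b=cv2.resize(w,(390,244));b=cv2.copyMakeBorder(b,0,106,0,0,cv2.BORDER_CONSTANT)
cv2.imwrite('pics/m3.png',np.hstack([a,b])[:,:,::-1])
for b in [0,.02,.03,.04,.05]: print(b,[(proj('scene',p+R@[0,y,-b])-[180,85]).round(1)*2.916 for y in (-.05,.05)])
E
```

```text
time: 6.6
position: [0.4986, -0.2297, 0.2015]
tool_rot: [[-0.302, 0.953, 0.002], [0.953, 0.302, -0.001], [-0.002, 0.002, -1.0]]
ft_force: [0.3, -0.7, -0.7]
grip_width: 0.841
finger_force: 0.0
time: 6.9
position: [0.4993, -0.2308, 0.2007]
tool_rot: [[-0.303, 0.953, 0.001], [0.953, 0.303, -0.0], [-0.001, 0.0, -1.0]]
ft_force: [-0.5, 0.5, -1.0]
grip_width: 1.0
finger_force: 0.0
t 6.9 p [ 0.4993 -0.2308  0.2007] yaw_y 17.6 F [-0.5  0.5 -1. ] w 1.000194333207537 0.0
[ 0.5   -0.231  0.12 ] [-0.0003  0.0006  0.0807]
spool 0.97 [ 0.4997 -0.2285  0.0246] [315. 170.]
stand 0.73 [ 0.4991 -0.2315  0.0008] [313. 169.]
stand 0.72 [ 0.3279 -0.3605  0.0025] [141. 229.]
guide_eye 0.79 [ 0.3274 -0.3581  0.1548] [ 37. 298.]
pole_pivot 0.74 [ 0.5941 -0.2526  0.1533] [429. 273.]
scene 0.75 [0.4772 0.2636 0.0059]
scene 0.67 [ 0.501  -0.2317  0.0253]
scene 0.65 [ 0.5817 -0.3482  0.1543]
0 [array([269.73  ,  93.0204]), array([211.1184, 158.922 ])]
0.02 [array([268.5636,  76.1076]), array([209.0772, 141.7176])]
0.03 [array([267.9804,  67.3596]), array([207.9108, 132.9696])]
0.04 [array([267.3972,  58.6116]), array([207.036 , 124.2216])]
0.05 [array([266.5224,  49.8636]), array([205.8696, 115.182 ])]
```

View pics/m3.png

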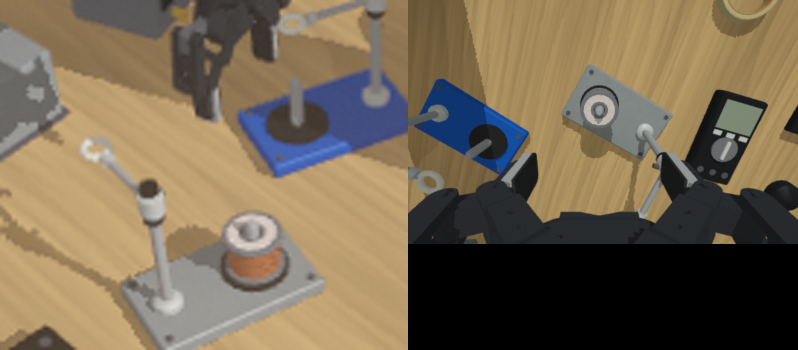

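The guide arm has swung clear, with its eyelet at crop (97,150). The spool sits on the stand at crop (250,245). The open fingertips at crop (208,120) and (272,60) are about 42 mm behind the TCP. I'll descend partway and check.

```bash
python3 -m handwheel '[{"translation":[0,0,0.045],"rot":[0,0,0]},{"translation":[0,0,0.09],"rot":[0,0,0]},{"translation":[0,0,0.135],"rot":[0,0,0]},{"translation":[0,0,0.17],"rot":[0,0,0]},{"translation":[0,0,0.17],"rot":[0,0,0]}]'
python3 - <<'E'
from h import *
np.set_printoptions(precision=4,suppress=True)
to((.5,-.2305,.012))
w=save('wrist','w4.png'); sc=save('scene','s4.png')
s=bot.observe();p=np.array(s['position']);R=np.array(s['tool_rot'])
for q in ['spool']:
    for d in bot.pinpoint('wrist',q)[:2]: print(q,round(d['confidence'],2),np.array(d['position']),proj('wrist',d['position']).round())
k=5
a=cv2.resize(sc[110:200,225:305],None,fx=k,fy=k,interpolation=cv2.INTER_CUBIC);b=cv2.resize(w[50:350,120:520],(390,292));b=cv2.copyMakeBorder(b,0,450-292,0,0,cv2.BORDER_CONSTANT)
cv2.imwrite('pics/m4.png',np.hstack([a,b])[:,:,::-1])
for b in [.02,.03,.04,.05]: print(b,[((proj('scene',p+R@[0,y,-b])-[225,110])*k).round(1) for y in (-.05,.05)])
E
```

```text
time: 7.8
position: [0.4966, -0.2291, 0.0266]
tool_rot: [[-0.303, 0.953, -0.007], [0.953, 0.303, 0.004], [0.006, -0.005, -1.0]]
ft_force: [-0.2, 0.1, 0.1]
grip_width: 1.004
finger_force: 0.0
t 7.8 p [ 0.4966 -0.2291  0.0266] yaw_y 17.6 F [-0.2  0.1  0.1] w 1.0035591678360505 0.0
[ 0.5   -0.23   0.012] [-0.0025  0.0028  0.0145]
spool 0.62 [ 0.4987 -0.2313  0.0284] [311. 229.]
0.02 [array([252.9, 235.1]), array([161.1, 347.5])]
0.03 [array([251.9, 222.6]), array([159.6, 335.1])]
0.04 [array([251. , 210.1]), array([158.1, 322.7])]
0.05 [array([250. , 197.4]), array([156.5, 310. ])]
```

View pics/m4.png

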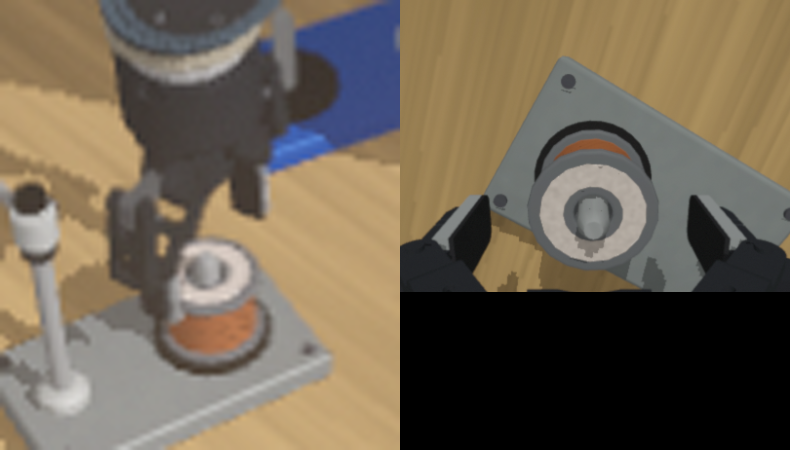

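Near fingertip at crop (160,320), level with the spool's top flange as predicted (tips about 42 mm behind the TCP when open). The spool sits centred between the fingers, right view (593,215). I'll go down 22 mm more and close gently in two steps.

```bash
python3 -m handwheel '[{"translation":[0,0,0.01],"rot":[0,0,0]},{"translation":[0,0,0.022],"rot":[0,0,0]},{"translation":[0,0,0.022],"rot":[0,0,0]}]' 78 40
python3 - <<'E'
from h import *
to((.4993,-.2308,.0085))
bot.camera('wrist')
for d in bot.trace('wrist','spool')[:1]:
    ys,xs=np.nonzero(d['pixels']); print(d['confidence'],xs.min(),xs.max(),ys.min(),ys.max())
p=np.array(bot.observe()['position']);R=np.array(bot.observe()['tool_rot'])
c=np.array([p[0],p[1],.068]); print([proj('wrist',c+R@[0,y,0]).round(1) for y in (-.03,.03)])
E
```

```text
time: 8.25
position: [0.4986, -0.23, 0.0074]
tool_rot: [[-0.303, 0.953, -0.001], [0.953, 0.303, 0.001], [0.001, -0.001, -1.0]]
ft_force: [-0.7, -0.5, 0.0]
grip_width: 0.779
finger_force: 0.0
t 8.25 p [ 0.4986 -0.23    0.0074] yaw_y 17.6 F [-0.7 -0.5  0. ] w 0.7785457588297215 0.0
[ 0.499 -0.231  0.008] [-0.001   0.0005 -0.0011]
0.57 238 391 190 352
[array([235.1, 287.2]), array([391.4, 287.3])]
```

```bash
python3 -m handwheel '[{"translation":[0,0,0],"rot":[0,0,0]},{"translation":[0,0,0],"rot":[0,0,0]},{"translation":[0,0,0],"rot":[0,0,0]},{"translation":[0,0,0],"rot":[0,0,0]}]' 30 40
python3 -m handwheel '[{"translation":[0,0,-0.005],"rot":[0,0,0]},{"translation":[0,0,-0.015],"rot":[0,0,0]},{"translation":[0,0,-0.03],"rot":[0,0,0]},{"translation":[0,0,-0.045],"rot":[0,0,0]}]'
python3 - <<'E'
from h import *
np.set_printoptions(precision=4,suppress=True)
to()
for c in ['scene','wrist']:
  bot.camera(c)
  for q in ['spool','stand']:
    for d in bot.pinpoint(c,q)[:2]: print(c,q,round(d['confidence'],2),np.array(d['position']))
E
```

```text
time: 8.75
position: [0.4993, -0.2305, 0.0093]
tool_rot: [[-0.303, 0.953, 0.0], [0.953, 0.303, -0.0], [-0.0, 0.0, -1.0]]
ft_force: [-2.8, 0.6, 6.1]
grip_width: 0.674
finger_force: 41.2
time: 9.15
position: [0.4993, -0.2304, 0.055]
tool_rot: [[-0.303, 0.953, 0.0], [0.953, 0.303, -0.0], [-0.0, 0.0, -1.0]]
ft_force: [0.3, 1.0, -2.9]
grip_width: 0.674
finger_force: 43.4
t 9.15 p [ 0.4993 -0.2304  0.055 ] yaw_y 17.6 F [ 0.3  1.  -2.9] w 0.6735054227445112 43.3929212205112
scene spool 0.76 [ 0.4983 -0.2278  0.0725]
scene spool 0.71 [0.4768 0.2645 0.0026]
scene stand 0.96 [ 0.5006 -0.2304 -0.0004]
scene stand 0.76 [ 0.3228 -0.3575 -0.0042]
wrist spool 0.88 [ 0.5022 -0.2297  0.07  ]
wrist stand 0.86 [ 0.3282 -0.3572  0.0007]
```

Lifted: the load is −2.9 N and the stand has not moved. I'll raise it more and carry it to the tray.

```bash
python3 -m handwheel '[{"translation":[0,0,-0.025],"rot":[0,0,0]},{"translation":[0,0,-0.05],"rot":[0,0,0]},{"translation":[0.02,0.008,-0.06],"rot":[0,0,0]},{"translation":[0.055,0.022,-0.06],"rot":[0,0,0]},{"translation":[0.09,0.037,-0.06],"rot":[0,0,0]}]'
python3 -m handwheel '[{"translation":[0.035,0.015,0],"rot":[0,0,0]},{"translation":[0.07,0.029,0],"rot":[0,0,0]},{"translation":[0.105,0.043,0],"rot":[0,0,0]},{"translation":[0.14,0.058,0],"rot":[0,0,0]},{"translation":[0.17,0.07,0],"rot":[0,0,0]}]'
python3 -m handwheel '[{"translation":[0.025,0.01,0],"rot":[0,0,0]},{"translation":[0.045,0.019,0],"rot":[0,0,0]},{"translation":[0.048,0.02,0],"rot":[0,0,0]},{"translation":[0.048,0.02,0],"rot":[0,0,0]}]'
python3 - <<'E'
from h import *
np.set_printoptions(precision=4,suppress=True)
to((.527,.1015,.1))
w=save('wrist','w5.png')
for c in ['wrist','top']:
  if c=='top': t=save('top','t5.png')
  for q in ['bay','tray','spool','solder_reel']:
    for d in bot.pinpoint(c,q)[:2]: print(c,q,round(d['confidence'],2),np.array(d['position']))
sc=save('scene','s5.png')
for d in bot.pinpoint('scene','stand')[:2]+bot.pinpoint('scene','tray')[:1]: print(np.array(d['position']))
# candidate compartment overlay
w=w.copy()
c0=np.array([.5275,.101]);th=np.radians(18)
ex=np.array([np.cos(th),np.sin(th)]);ey=np.array([-ex[1],ex[0]])
pts=[proj('wrist',[*(c0+a*.044*ex+b*.0405*ey),.014]) for a,b in [(1,1),(1,-1),(-1,-1),(-1,1)]]
cv2.polylines(w,[np.int32(np.round(pts))],True,(255,0,0),1)
cv2.imwrite('pics/w5o.png',w[:,:,::-1])
E
```

```text
time: 9.95
position: [0.5068, -0.1325, 0.1132]
tool_rot: [[-0.302, 0.953, -0.0], [0.953, 0.302, 0.0], [0.0, -0.0, -1.0]]
ft_force: [0.8, 0.1, -3.2]
grip_width: 0.673
finger_force: 44.4
time: 10.45
position: [0.5219, 0.0517, 0.1129]
tool_rot: [[-0.304, 0.953, -0.001], [0.953, 0.304, 0.0], [0.0, -0.001, -1.0]]
ft_force: [0.5, -0.4, -3.1]
grip_width: 0.67
finger_force: 44.4
time: 10.85
position: [0.5264, 0.1019, 0.1129]
tool_rot: [[-0.304, 0.953, -0.001], [0.953, 0.304, -0.0], [0.0, -0.001, -1.0]]
ft_force: [0.1, -0.2, -2.8]
grip_width: 0.674
finger_force: 44.4
t 10.85 p [0.5264 0.1019 0.1129] yaw_y 17.7 F [ 0.1 -0.2 -2.8] w 0.6744179796052109 44.38641155138612
[0.527 0.102 0.1  ] [-0.0006  0.0004  0.0129]
wrist tray 0.9 [ 0.499   0.1821 -0.0037]
wrist spool 0.89 [0.5251 0.1031 0.129 ]
wrist solder_reel 0.56 [0.5017 0.179  0.0072]
top tray 0.69 [ 0.4722  0.0076 -0.001 ]
top tray 0.45 [ 0.7496  0.1823 -0.0017]
[ 0.4996 -0.232   0.0006]
[0.5001 0.1779 0.0013]
```

View pics/w5o.png

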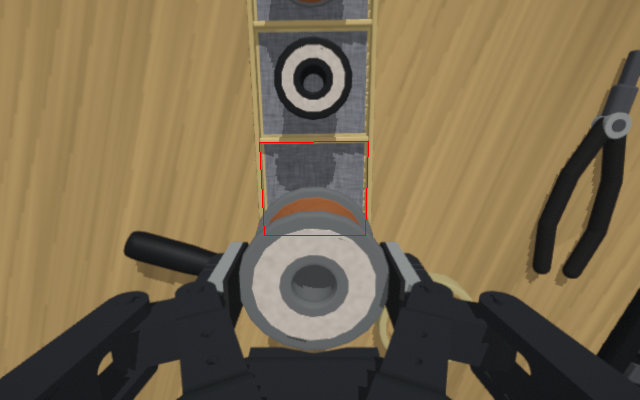

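The red outline of my computed compartment falls on the empty bay (260–368, 141–235), next to the solder reel (313,78), and the spool is held level above it. I'll lower it.

```bash
python3 -m handwheel '[{"translation":[0,0.001,0.03],"rot":[0,0,0]},{"translation":[0,0.001,0.065],"rot":[0,0,0]},{"translation":[0,0.001,0.095],"rot":[0,0,0]},{"translation":[0,0.001,0.113],"rot":[0,0,0]},{"translation":[0,0.001,0.115],"rot":[0,0,0]}]'
python3 -m handwheel '[{"translation":[0,0,0.002],"rot":[0,0,0]},{"translation":[0,0,0.004],"rot":[0,0,0]},{"translation":[0,0,0.006],"rot":[0,0,0]},{"translation":[0,0,0.006],"rot":[0,0,0]}]'
```

```text
time: 12.0
position: [0.5264, 0.1018, -0.0035]
tool_rot: [[-0.303, 0.953, -0.004], [0.953, 0.303, -0.0], [0.001, -0.004, -1.0]]
ft_force: [-1.1, -0.5, -2.6]
grip_width: 0.67
finger_force: 44.4
time: 12.4
position: [0.5281, 0.102, -0.007]
tool_rot: [[-0.303, 0.953, 0.001], [0.953, 0.303, 0.0], [-0.0, 0.001, -1.0]]
ft_force: [0.3, 0.3, -4.1]
grip_width: 0.676
finger_force: 44.4
```

```bash
python3 -m handwheel '[{"translation":[0,0,0.001],"rot":[0,0,0]},{"translation":[0,0,0.002],"rot":[0,0,0]},{"translation":[0,0,0.002],"rot":[0,0,0]}]'
python3 -m handwheel '[{"translation":[0,0,0.001],"rot":[0,0,0]},{"translation":[0,0,0.001],"rot":[0,0,0]}]'
```

```text
time: 12.7
position: [0.5278, 0.1019, -0.0095]
tool_rot: [[-0.303, 0.953, -0.0], [0.953, 0.303, -0.0], [0.0, -0.0, -1.0]]
ft_force: [-0.2, -0.0, -2.3]
grip_width: 0.672
finger_force: 44.4
time: 12.9
position: [0.5278, 0.102, -0.0105]
tool_rot: [[-0.303, 0.953, 0.0], [0.953, 0.303, 0.0], [0.0, 0.0, -1.0]]
ft_force: [-0.3, 0.0, -2.1]
grip_width: 0.675
finger_force: 44.4
```

```bash
python3 -m handwheel '[{"translation":[0,0,0.0007],"rot":[0,0,0]},{"translation":[0,0,0.0007],"rot":[0,0,0]}]'
python3 -m handwheel '[{"translation":[0,0,0.0007],"rot":[0,0,0]},{"translation":[0,0,0.0007],"rot":[0,0,0]}]'
```

```text
time: 13.1
position: [0.5279, 0.102, -0.0107]
tool_rot: [[-0.303, 0.953, 0.0], [0.953, 0.303, -0.0], [-0.0, 0.0, -1.0]]
ft_force: [-2.0, 0.4, 5.4]
grip_width: 0.673
finger_force: 44.9
time: 13.3
position: [0.528, 0.102, -0.0107]
tool_rot: [[-0.303, 0.953, 0.0], [0.953, 0.303, 0.0], [-0.0, 0.0, -1.0]]
ft_force: [-6.4, -0.8, 15.2]
grip_width: 0.671
finger_force: 45.4
```

The spool is on the floor (15 N). I'll relieve the push, open, and retreat straight up.

```bash
python3 -m handwheel '[{"translation":[0,0,-0.001],"rot":[0,0,0]},{"translation":[0,0,-0.001],"rot":[0,0,0]}]'
python3 -m handwheel '[{"translation":[0,0,0],"rot":[0,0,0]},{"translation":[0,0,0],"rot":[0,0,0]},{"translation":[0,0,0],"rot":[0,0,0]}]' 90
python3 -m handwheel '[{"translation":[0,0,-0.01],"rot":[0,0,0]},{"translation":[0,0,-0.04],"rot":[0,0,0]},{"translation":[0,0,-0.085],"rot":[0,0,0]},{"translation":[0,0,-0.13],"rot":[0,0,0]},{"translation":[0,0,-0.17],"rot":[0,0,0]}]'
python3 -m handwheel '[{"translation":[-0.045,0,0],"rot":[0,0,0]},{"translation":[-0.09,0,0],"rot":[0,0,0]},{"translation":[-0.13,0,0],"rot":[0,0,0]},{"translation":[-0.13,0,0],"rot":[0,0,0]}]'
python3 - <<'E'
from h import *
np.set_printoptions(precision=4,suppress=True)
to()
w=save('wrist','w6.png'); sc=save('scene','s6.png')
for c in ['wrist','scene']:
  for q in ['spool','tray','stand','guide_eye','solder_reel']:
    for d in bot.pinpoint(c,q)[:3]: print(c,q,round(d['confidence'],2),np.array(d['position']))
a=cv2.resize(sc[120:320,200:440],(480,400),interpolation=cv2.INTER_CUBIC)
b=cv2.resize(w[:,160:480],(320,400))
cv2.imwrite('pics/m6.png',np.hstack([a,b])[:,:,::-1])
E
```

```text
time: 13.5
position: [0.528, 0.102, -0.0106]
tool_rot: [[-0.303, 0.953, 0.001], [0.953, 0.303, 0.0], [-0.0, 0.001, -1.0]]
ft_force: [-1.1, 0.3, 4.4]
grip_width: 0.67
finger_force: 44.8
time: 13.8
position: [0.5279, 0.102, -0.011]
tool_rot: [[-0.303, 0.953, 0.0], [0.953, 0.303, 0.0], [0.0, 0.0, -1.0]]
ft_force: [-0.9, 0.7, -0.7]
grip_width: 0.898
finger_force: 0.0
time: 14.3
position: [0.5278, 0.102, 0.1621]
tool_rot: [[-0.303, 0.953, 0.001], [0.953, 0.303, 0.0], [-0.0, 0.001, -1.0]]
ft_force: [0.0, -0.7, 0.2]
grip_width: 0.904
finger_force: 0.0
time: 14.7
position: [0.5682, -0.0258, 0.1599]
tool_rot: [[-0.3, 0.954, 0.001], [0.954, 0.3, -0.001], [-0.001, 0.001, -1.0]]
ft_force: [-0.6, 0.4, 0.0]
grip_width: 0.902
finger_force: 0.0
t 14.7 p [ 0.5682 -0.0258  0.1599] yaw_y 17.4 F [-0.6  0.4  0. ] w 0.9015871391063884 0.0
wrist spool 0.93 [0.5298 0.1029 0.0033]
wrist tray 0.57 [0.5289 0.1036 0.0083]
wrist stand 0.94 [ 0.4985 -0.2306  0.0069]
wrist stand 0.74 [0.5302 0.1034 0.0057]
scene spool 0.73 [0.4755 0.2633 0.0032]
scene spool 0.68 [0.5256 0.1031 0.0055]
scene spool 0.17 [ 0.7332 -0.2216 -0.0009]
scene tray 0.56 [ 0.5025  0.18   -0.0015]
scene stand 0.7 [ 0.3255 -0.357  -0.0072]
scene stand 0.55 [ 0.5019 -0.2323 -0.0004]
scene stand 0.18 [0.7475 0.1793 0.0001]
scene guide_eye 0.53 [ 0.5837 -0.3481  0.1577]
scene solder_reel 0.78 [0.496  0.1804 0.0094]
```

View pics/m6.png

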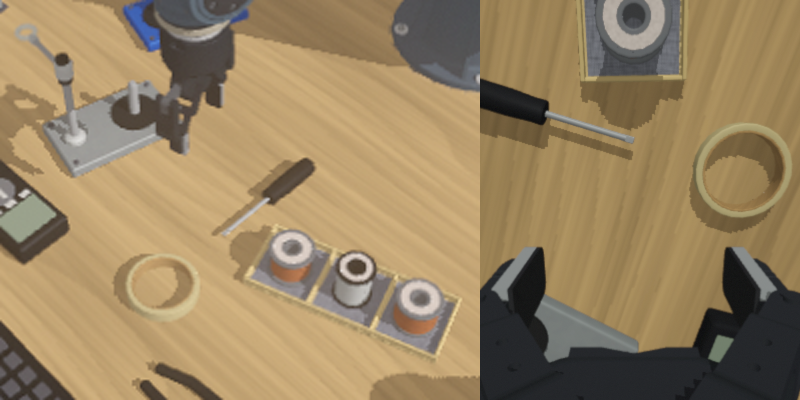

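The spool stands upright in its compartment at (290,258). The stand is unmoved with a bare spindle at (133,98), and the guide arm is swung clear with its eyelet at (25,33). Everything else is in place and the robot touches nothing.

```bash
python3 -c "
from rig import bot
print(bot.close_job())"
```

```text
the job is handed in; nothing more can be done
None
```

The job is handed in at about 15 s of the 61 s limit: the guide arm is swung roughly 97–100° clear to the stand's -y side, and the spool stands upright in the empty tray compartment, with the stand and the other things in view unmoved; no verdict was returned.

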